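# Hold a spring clamp open around a circuit board's edge

### The arm

A 7-joint arm with a two-finger parallel gripper is mounted at the origin on the work surface. World frame = base frame: x ahead of the robot, y to its left, z up, the work surface at z = 0. Lengths are in m, angles in rad, forces in N, time in s.
With the tool pointing down it reaches from about 0.425 to 0.875 m from the base axis. Payload 4.7 kg.
Tool frame: the origin (TCP) lies midway between the tips of the shut fingers; the grasp point (between the pads) lies 19 mm behind it (arm.hold_point_z is the distance from the TCP to the grasp point, in m); z points along the fingers, y is the line along which they close (so a half turn about z gives the same grasp; the last joint's range is limited). The gripper opens to 87 mm and grips with 3 to 60 N. Pads are 19 mm wide; open, the fingers measure 117 mm over their backs; the gripper's body (75 mm by 190 mm) begins 51 mm behind the grasp point.
Start: joints at [1.252, 0.321, -0.07, 1.45, 0.023, 1.371, -0.057], TCP at [0.212, -0.614, 0.223] pointing down, gripper open.
Joint ranges: [-2.86, 2.86], [-0.3, 2.09], [-1.38, 1.24], [0.06, 2.45], [-1.56, 4.7], [0.09, 2.05], [-2.69, 2.69]. Speed limits (rad/s): [2.57, 2.57, 3.14, 3.14, 3.14, 3.14, 3.14].

### API

Orientations are given as a rotation vector (axis times angle).
In Python, from workcell import arm gives the robot as it stands.
- The arm moves only by the tool pendant, called after ">>>" by a JSON object that holds its "name" and its "arguments". Schema: {"type":"object","properties":{"offsets":{"type":"array","items":{"type":"number"},"minItems":7,"maxItems":84},"only":{"type":"string"},"quiet":{"type":"boolean"},"lines":{"type":"string"}},"required":["offsets"],"additionalProperties":false}. offsets is one flat list of numbers that holds 1 to 12 rows one after another, with no inner brackets; each row has 7 numbers: a rotation vector rx, ry, rz in fractions of the full range, 1 being pi rad, then dx, dy, dz in normalised numbers (1 is 0.6 m), then the finger opening in m; each row is the pose to reach, as a shift and turn from the pose commanded when the call began, along the tool's axes at that moment; what a row does not reach only later rows make up. A row lasts 1/10 s, in which the tool goes at most 0.05 m and 0.15 rad, less where a joint would pass 70% of its speed; a pose out of reach is approached as far as the arm can. The fingers move at their own pace and stop on an object; the grip force is fixed at half the most. Time passes only in rows, so rows that do not move let the fingers close. The tool returns the time, the measured TCP pose, the force, the opening and the grip force at its end. only (a regular expression) keeps the lines of the reply that match it, lines (a string "A,B") keeps lines A to B, and quiet returns only ok. Shift and turn numbers lie between -1 and 1, and a call with a number outside is refused. Input that does not fit is refused with a message, and nothing moves.
- arm.get_obs(): the state, without advancing time (a new reading comes with each control period).
- arm.read_camera(name): name is "scene" or "side" or "wrist"; returns a dict with "color" (480x640x3 uint8, red, green, blue), "fx", "fy", "cx", "cy" (pixels), "R" (3x3) and "t" (3): a world point X has camera coordinates R X + t; the wrist camera has in their place "tool_from_camera" (4x4, takes a point from camera to tool coordinates, whose origin is the TCP and whose axes are the flange's). Camera axes: x right, y down, z forward; pixel columns grow to the right and rows downward; lengths in m; the calibration is good to about 2 mm. A picture is of the moment at which its call begins: read the wrist's pose just before it. There is no depth.
- arm.hand_in(): hands the job in; it is judged then, once.
The state is a dict: "t": time; "qpos": joint angles; "dq": joint speeds; "effort": joint torques, N m; "position": TCP position; "tcp_rot": TCP orientation; "wrist_force": force on the tool from outside, world axes, zero at the start; "ft_torque": the same for the moment, N m; "gripper_width": finger opening in m; "grasp_force": force on a finger pad.
Only numpy, scipy, OpenCV 4.12 (cv2) and the standard library are available. Lean on these libraries where they do the work, as an engineer would, in place of code of your own. Each camera call takes 0.05 s, during which the arm holds its last target. There are 200 camera calls.

### The job

Pick up the spring clamp by its handles, squeeze them together so that its jaws gape fully, and bring it level over the bare edge of the upright circuit board, so that the edge at the copper patch stands well inside the open jaws, midway between them, with neither jaw touching the board: a heat spreader is to be slipped in there next. Finish while holding it there, squeezed wide open in the air around the board's edge: do not let go or let it close. Do not push hard on the board, and leave the other things on the bench where they are.

Things in the scene. Friction and masses are not known exactly. Their poses are not given: they have to be found in the camera images.
- clamp: black plastic spring clamp with a steel pin, 103 mm long, 30 mm thick, 60 g, lying on its side on the bench, pin upright. Origin: on the pin axis, midway between the arms, at the underside; z up along the pin, x towards the jaw tips (x = +48 mm), y the way jaws and handles open. Two handles run back to x = -54 mm
- clamp_grip (a point): middle of the handles, between them, on the clamp (x = -38, z = 15 mm): best place to pinch, along y, anywhere in the 30 mm height. Shut, the handles spread backwards in a V, each 16 deg off x: outer width 53 mm here, 62 mm at their ends. Fully squeezed they are parallel, 30 mm over the outer faces, at a stop. Axes as the clamp's
- clamp_mouth (a point): midway between the rubber jaw tips, at their ends (x = 48, z = 15 mm on the clamp; axes as the clamp's). Shut, the tips are 2 mm apart; fully open, about 27 mm, and the mouth is clear at least 16 mm wide from x = 12 mm to the ends
- clamp_left (a joint): opening angle of the clamp's +y arm about the pin: 0 shut, 0.28 rad fully open (stop). Sprung shut: a pinch on each handle of about 5 N starts to open it, 10 to 12 N holds it fully open; released, it snaps shut
- clamp_right (a joint): the same for the -y arm; the two arms are linked and open equally
- stand: blue circuit board upright in a fixed grey holder (base 90 x 80 mm, clamping bars up to 44 mm high). Board 140 mm long (x), 3 mm thick (y), 24 to 174 mm above the bench. Origin: on the bench under the board's middle; x from its bare edge to the edge with the white connector, z up. Parts on both faces, within 11 mm of mid-plane, start 50 mm from the bare edge
- edge (a point): point on the board's bare upright edge (the -x end, facing roughly to the robot), mid-thickness, at the mid-height of the copper patch (40 mm tall, 22 mm long, on both faces), 105 mm above the bench. Axes as the stand's: +x points into the board
- cassette: grey audio cassette lying flat, 102 x 64 x 10 mm; not to be disturbed. Origin at the centre of its underside
- screwdriver: black-handled screwdriver lying on the bench, 150 mm long; not to be disturbed. Origin at the centre of its underside
- mug: white ceramic mug, 80 mm wide, 90 mm tall, standing mouth up; not to be disturbed. Origin at the centre of its underside
- tape: black roll of insulating tape lying flat, 80 mm across, 19 mm high; not to be disturbed. Origin at the centre of its underside
- jar: small clear jar with white lid, 52 mm across, 65 mm tall; not to be disturbed. Origin at the centre of its underside
- remote: black key-fob remote, 70 x 38 x 14 mm; not to be disturbed. Origin at the centre of its underside

How it is judged:
On the way:
1. the clamp is squeezed at least partly open and lifted off the bench, its jaws not yet over the board's edge (value of joint clamp_left above 0.12 rad and height (world z) of clamp above 0.03 m and not (x of edge in the frame of clamp between 0.016 and 0.043 m and y of edge in the frame of clamp between -0.006 and 0.006 m)), for 0.2 s.
At the end, for the whole second after the job is handed in: Fingers hold the clamp (over 3 N), underside above 50 mm, both arms open beyond 0.22 rad, within 0.2 rad of the board's line and 0.3 rad of level, still, not touching board or holder; edge point 5 to 32 mm inside the jaw tips, within 6 mm of mid-gap and 22 mm of mid-thickness (value of joint each of clamp_left, clamp_right above 0.22 rad and x of edge in the frame of clamp between 0.016 and 0.043 m and y of edge in the frame of clamp between -0.006 and 0.006 m and z of edge in the frame of clamp between -0.007 and 0.037 m and angle between the x axis of clamp and the x axis of stand, either way round below 0.2 rad and angle between clamp's own z axis and vertical below 0.3 rad and height (world z) of clamp above 0.05 m and contact force between clamp and the fingers above 3 N and contact force between clamp and stand below 0.3 N and linear speed of clamp below 0.03 m/s); the arm keeps its last pose, push and grip.
It fails at once if the board or its holder is pushed with more than 15 N (contact force between stand and anything else above 15 N).
It fails at once if another thing on the bench is moved more than 30 mm (distance of any of cassette, screwdriver, mug, tape, jar, remote from where it was at the start of the episode above 0.03 m).
It also fails if it takes over 42 s, if anything falls off the work surface, if the arm or the gripper's body presses on something with over 40 N, if the wrist force passes 120 N, or if a joint passes its speed limit or range.

## Working session

There is one attempt and no reset: what is moved stays moved. The work goes in short steps, Python scripts to look and compute and a tool call to move; the robot and the scene stay as the last step left them, time stands still between calls to the robot, and variables do not carry over. Pictures are saved under pics/ and viewed, at most 10 in all, crops included, and the job is handed in when it is done.

```bash
ls; mkdir -p pics
```

Run:
```python
from workcell import arm
import cv2,numpy as np
o=arm.get_obs(); print(o)
for n in ("scene","side"):
    c=arm.read_camera(n); cv2.imwrite(f"pics/{n}0.png",c["color"][:,:,::-1]); print(n,c["fx"],c["cx"],c["cy"],c["R"],c["t"])
c=arm.read_camera("wrist"); cv2.imwrite("pics/wrist0.png",c["color"][:,:,::-1]); print(c["fx"],c["tool_from_camera"],arm.hold_point_z)
```

```text
pics
workcell.py
{'t': 0.0, 'qpos': array([ 1.25210133,  0.32179216, -0.07007307,  1.45166703,  0.02259497,
        1.37080861, -0.05686729]), 'dq': array([-1.06389697e-05,  6.33188484e-04, -2.56377533e-03,  1.00054038e-03,
       -2.07209461e-03, -8.63001130e-04, -1.46269404e-03]), 'effort': array([ 1.64486075e-03, -4.91289139e+01, -4.02944684e-01, -3.12528348e+01,
       -6.38852036e-02,  4.38462419e-02,  1.42728791e-04]), 'position': array([ 0.21211202, -0.61383061,  0.22148546]), 'tcp_rot': array([-3.09636897e+00, -5.20117778e-01,  6.42011192e-04]), 'wrist_force': array([ 0.31388811, -0.34940553,  0.07279927]), 'ft_torque': array([-0.00510425,  0.00801923,  0.05394098]), 'grasp_force': 0.0, 'gripper_width': 0.08724873239110037}
scene 439.94362885682386 322.00028248415066 237.3270247486443 [[-0.16264459  0.9866518  -0.0080594 ]
 [ 0.6745324   0.10522454 -0.73070777]
 [-0.72010609 -0.12428199 -0.68264281]] [ 0.08409959 -0.3462088   1.41628436]
side 461.1732955495146 317.74933214485117 251.6146886587843 [[ 0.93762429 -0.34764781  0.0013021 ]
 [-0.18563031 -0.50381442 -0.8436305 ]
 [ 0.29394231  0.79076674 -0.53692261]] [-0.58525864  0.19385374  0.82525135]
367.58976086777693 [[ 4.84616843e-04 -9.58059438e-01 -2.86569153e-01  7.81890220e-02]
 [ 9.99999870e-01  4.19500959e-04  2.88621182e-04  3.32805917e-04]
 [-1.56300213e-04 -2.86569255e-01  9.58059517e-01 -1.62988158e-01]
 [ 0.00000000e+00  0.00000000e+00  0.00000000e+00  1.00000000e+00]] 0.0187
```

View pics/scene0.png

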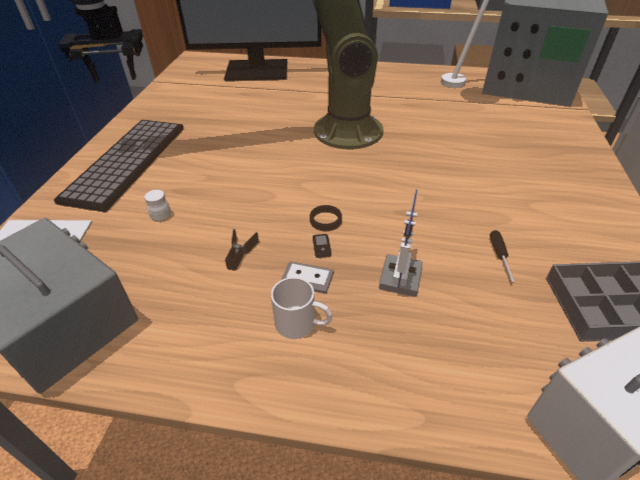

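View pics/side0.png

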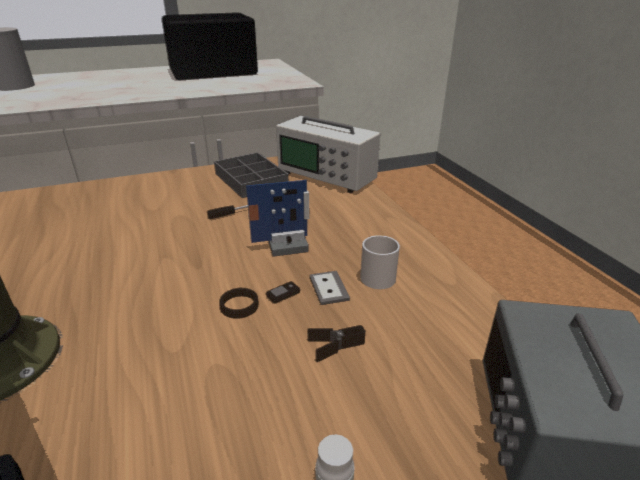

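The scene view shows the clamp at about (240,250), with its V-shaped handles towards the robot and the jaws at (232,265). The board is at (405,240) with its bare edge towards the robot. The side view shows the clamp at (337,340) and the copper patch at (254,213). Next I'll zoom in on both.

Create h.py:
```python
import numpy as np,cv2
from workcell import arm
def ground(c,uv,z):
    R,t=np.array(c["R"]),np.array(c["t"]); C=-R.T@t
    d=R.T@np.array([(uv[0]-c["cx"])/c["fx"],(uv[1]-c["cy"])/c["fy"],1]); return C+d*(z-C[2])/d[2]
def proj(c,X):
    p=np.array(c["R"])@X+c["t"]; return np.array([c["fx"]*p[0]/p[2]+c["cx"],c["fy"]*p[1]/p[2]+c["cy"]])
def tri(cs,uvs):
    A,b=[],[]
    for c,uv in zip(cs,uvs):
        R,t=np.array(c["R"]),np.array(c["t"]); C=-R.T@t
        d=R.T@np.array([(uv[0]-c["cx"])/c["fx"],(uv[1]-c["cy"])/c["fy"],1]); d/=np.linalg.norm(d)
        P=np.eye(3)-np.outer(d,d); A.append(P); b.append(P@C)
    x,_,_,_=np.linalg.lstsq(np.vstack(A),np.hstack(b),rcond=None); return x,np.linalg.norm(np.vstack(A)@x-np.hstack(b))
```

Run:
```python
import cv2,numpy as np
s=cv2.imread("pics/scene0.png");d=cv2.imread("pics/side0.png")
f=lambda im,x,y,w,h:cv2.resize(im[y:y+h,x:x+w],(400,300),interpolation=cv2.INTER_CUBIC)
m=np.vstack([np.hstack([f(s,215,222,60,45+5),f(d,300,315,72,54)]),np.hstack([f(s,360,185,140,105),f(d,236,172,120,90)])])
cv2.imwrite("pics/z1.png",m)
```

```text
(no output)
```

View pics/z1.png

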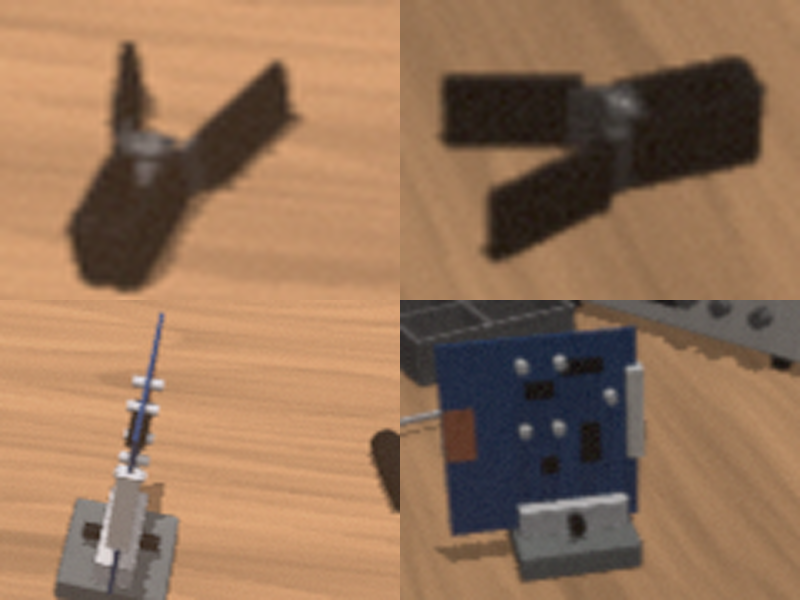

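Zooms: the clamp's pin and handle tips are clear in both views, and the copper patch and board corners are clear in the side view. Now I'll cast these pixels to points.

Run:
```python
from h import *
S,D=arm.read_camera("scene"),arm.read_camera("side")
zs=lambda u,v:(215+u*.15,222+v/6); zd=lambda u,v:(300+(u-400)*.18,315+v*.18)
bs=lambda u,v:(360+u*.35,185+(v-300)*.35); bd=lambda u,v:(236+(u-400)*.3,172+(v-300)*.3)
p=lambda n,x:print(n,np.round(x,4))
p("boardTL",ground(D,bd(437,347),.174));p("boardBL",ground(D,bd(452,533),.024));p("patch",ground(D,bd(446,436),.105));p("TR",ground(D,bd(634,328),.174));p("BR",ground(D,bd(636,508),.024))
x,e=tri([S,D],[bs(161,315),bd(437,347)]);p("TL tri",x);print(e)
p("scene TL",ground(S,bs(161,315),.174))
for n,a,b in [("tipA",(128,42),(443,75)),("tipB",(278,62),(490,188))]:
    x,e=tri([S,D],[zs(*a),zd(*b)]);p(n,x);print(e,ground(S,zs(*a),.03),ground(D,zd(*b),.03))
p("pin",ground(S,zs(150,140),.032));p("pin",ground(D,zd(622,100),.032))
p("jawfarD",ground(D,zd(742,58),.03)); p("jawS",ground(S,zs(72,228),.03));p("jawS",ground(S,zs(85,280),.0))
for c,n,f in((S,"scene",(215,222,60,50)),(D,"side",(300,315,72,54))):
    im=c["color"];x,y,w,h=f;m=(im.max(2)<75).astype(np.uint8);q=np.zeros_like(m);q[y:y+h,x:x+w]=m[y:y+h,x:x+w]
    ct=max(cv2.findContours(q,0,cv2.CHAIN_APPROX_NONE)[0],key=cv2.contourArea)
    print(n,cv2.contourArea(ct),cv2.approxPolyDP(ct,1.2,True)[:,0].tolist())
```

```text
boardTL [0.5257 0.1926 0.174 ]
boardBL [0.5257 0.1979 0.024 ]
patch [0.5269 0.1949 0.105 ]
TR [0.6609 0.1765 0.174 ]
BR [0.6637 0.1855 0.024 ]
TL tri [0.5266 0.1975 0.1718]
7.056894320631606e-05
scene TL [0.5295 0.1973 0.174 ]
tipA [ 0.5506 -0.1863  0.0488]
0.022628828675425452 [ 0.54849387 -0.20209606  0.03      ] [ 0.54892516 -0.14969006  0.03      ]
tipB [ 0.5452 -0.1647  0.0068]
0.023818758584665232 [ 0.55158242 -0.1470432   0.03      ] [ 0.54544964 -0.20445668  0.03      ]
pin [ 0.6021 -0.1771  0.032 ]
pin [ 0.5992 -0.1835  0.032 ]
jawfarD [ 0.6458 -0.1765  0.03  ]
jawS [ 0.6481 -0.1893  0.03  ]
jawS [ 0.6459 -0.1904  0.    ]
scene 349.0 [[256, 233], [243, 248], [240, 248], [237, 253], [234, 252], [235, 251], [232, 246], [226, 258], [228, 268], [235, 268], [242, 254], [247, 252], [256, 243]]
side 1026.0 [[362, 327], [356, 326], [339, 330], [343, 333], [340, 336], [331, 329], [308, 329], [308, 340], [328, 340], [331, 342], [316, 350], [316, 360], [320, 360], [336, 352], [339, 348], [363, 343], [364, 330]]
```

Add to h.py:
```python
from scipy.spatial.transform import Rotation as Ro
def row(pos,yaw):
    o=arm.get_obs(); R0=Ro.from_rotvec(o["tcp_rot"])
    T=Ro.from_euler("z",yaw)*Ro.from_euler("x",np.pi)
    return np.round((R0.inv()*T).as_rotvec(),4),np.round(R0.inv().apply(np.array(pos)-o["position"]),4)
def wristcam():
    o=arm.get_obs(); c=dict(arm.read_camera("wrist")); M=np.array(c["tool_from_camera"])
    Rw=Ro.from_rotvec(o["tcp_rot"]).as_matrix(); Rc=Rw@M[:3,:3]; C=Rw@M[:3,3]+o["position"]
    c["R"]=Rc.T; c["t"]=-Rc.T@C; return c
```

```bash
python3 -c "
from h import *
print(row([.563,-.177,.16],-.075)); S=arm.read_camera('scene'); print(ground(S,(158,198),.065))"
```

```text
(array([-8.000e-04,  2.000e-04,  4.079e-01]), array([ 0.4743, -0.2985,  0.0623]))
[ 0.50607027 -0.40074896  0.065     ]
```

The manual's scale: shifts go in shares of 0.6 m and turns go in shares of pi rad. Converting my numbers, 0.474 m / 0.6 = 0.79, 0.44 m / 0.6 = 0.7333, 0.408 rad / 3.1416 = 0.1299.

>>> {"name": "pendant", "arguments": {"offsets": [0,0,0.0318,0.0667,-0.0417,0.0083,0.087,0,0,0.0637,0.1333,-0.0833,0.0167,0.087,0,0,0.0955,0.2,-0.125,0.025,0.087,0,0,0.1299,0.2633,-0.1667,0.0333,0.087,0,0,0.1299,0.3333,-0.21,0.0433,0.087,0,0,0.1299,0.4,-0.2517,0.0533,0.087,0,0,0.1299,0.4667,-0.2933,0.0617,0.087,0,0,0.1299,0.5333,-0.335,0.07,0.087,0,0,0.1299,0.6,-0.3767,0.0783,0.087,0,0,0.1299,0.6667,-0.42,0.0883,0.087,0,0,0.1299,0.7333,-0.4617,0.0967,0.087,0,0,0.1299,0.79,-0.4975,0.1033,0.087]}}

```text
t: 1.5
position: [0.5641, -0.1747, 0.1604]
tcp_rot: [-3.139, 0.116, -0.001]
wrist_force: [-0.3, -0.4, -0.3]
gripper_width: 0.0871
grasp_force: 0.0
```

>>> {"name": "pendant", "arguments": {"offsets": [0,0,0,0,0,0,0.087,0,0,0,0,0,0,0.087,0,0,0,0,0,0,0.087]}}

```text
t: 1.8
position: [0.5621, -0.1791, 0.1605]
tcp_rot: [3.138, -0.121, -0.001]
wrist_force: [0.7, 0.2, -0.3]
gripper_width: 0.0873
grasp_force: 0.0
```

Run:
```python
from h import *
c=wristcam(); cv2.imwrite("pics/w1.png",c["color"][:,:,::-1])
print(proj(c,np.array([.601,-.18,.03])),proj(c,np.array([.548,-.2035,.03])),proj(c,np.array([.55,-.148,.03])))
```

```text
[313.12883757 177.8514118 ] [346.2054154 239.1445597] [279.85870996 241.75244401]
```

View pics/w1.png

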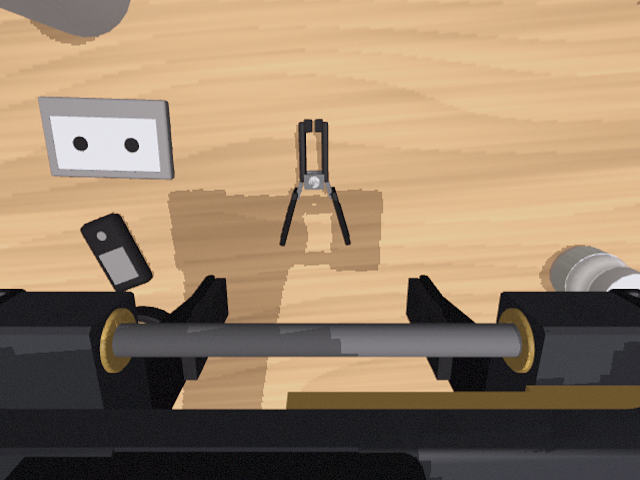

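The wrist view shows the clamp clearly: pin at (314,182), handle ends at (282,243) and (348,243), jaw tips at (314,122). These match the predicted pixels within a few px.

Run:
```python
from h import *
c=wristcam()
P=[ground(c,p,.03) for p in [(314,182),(282,242),(348,241),(314,121)]]
print(np.round(P,4)); m=(P[1]+P[2])/2; d=P[3]-m; yaw=np.arctan2(d[1],d[0]); g=P[0]-.038*np.array([np.cos(yaw),np.sin(yaw),0])
print(np.linalg.norm(P[1]-P[2]),np.linalg.norm(d),yaw,g); print(row([g[0],g[1],.006],yaw))
```

```text
[[ 0.5976 -0.1808  0.03  ]
 [ 0.5496 -0.1501  0.03  ]
 [ 0.5461 -0.2053  0.03  ]
 [ 0.6439 -0.1845  0.03  ]]
0.055269492079048986 0.09629705874468031 -0.07108669570757302 [ 0.55965892 -0.17812671  0.03      ]
(array([ 0.001 ,  0.0002, -0.0072]), array([-0.0024, -0.0013,  0.1547]))
```

Scaled: 0.154 m / 0.6 = 0.2567, 0.14 m / 0.6 = 0.2333.

>>> {"name": "pendant", "arguments": {"offsets": [0,0,0,-0.0033,-0.0017,0.0667,0.087,0,0,0,-0.0033,-0.0017,0.1333,0.087,0,0,0,-0.0033,-0.0017,0.1917,0.087,0,0,0,-0.0033,-0.0017,0.2333,0.087,0,0,0,-0.0033,-0.0017,0.2567,0.087,0,0,0,-0.0033,-0.0017,0.2567,0.087,0,0,0,-0.0033,-0.0017,0.2567,0.087]}}

```text
t: 2.6
position: [0.5615, -0.1771, 0.0076]
tcp_rot: [3.139, -0.12, 0.002]
wrist_force: [0.3, 0.2, 0.4]
gripper_width: 0.0871
grasp_force: 0.0
```

>>> {"name": "pendant", "arguments": {"offsets": [0,0,0,0,0,0,0.055,0,0,0,0,0,0,0.045,0,0,0,0,0,0,0.035,0,0,0,0,0,0,0.02,0,0,0,0,0,0,0.01,0,0,0,0,0,0,0.01,0,0,0,0,0,0,0.01,0,0,0,0,0,0,0.01,0,0,0,0,0,0,0.01,0,0,0,0,0,0,0.01]}}

```text
t: 3.6
position: [0.5612, -0.1765, 0.0069]
tcp_rot: [3.139, -0.118, 0.001]
wrist_force: [-1.1, -0.6, 4.6]
gripper_width: 0.0289
grasp_force: 30.0
```

Run:
```python
from h import *
c=wristcam(); cv2.imwrite("pics/w2.png",c["color"][:,:,::-1])
```

```text
(no output)
```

View pics/w2.png

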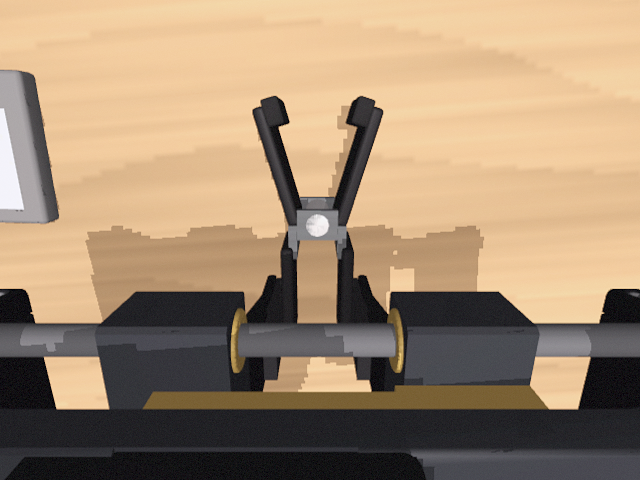

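The clamp is gripped at 28.9 mm, so it is fully squeezed. Its jaws are spread symmetrically and the pin is at (317,225). Next I'll lift and stage it in front of the board's edge.

Run:
```python
from h import *
c=wristcam(); o=arm.get_obs(); R0=Ro.from_rotvec(o["tcp_rot"])
for n,p,z in(("pin",(317,225),.031),("jl",(275,100),.03),("jr",(361,100),.03)): print(n,np.round(R0.inv().apply(ground(c,p,z)-o["position"]),4))
print(row([.56,-.177,.125],-.1),row([.405,.2,.125],-.1))
```

```text
pin [ 0.0414  0.0007 -0.0241]
jl [ 0.0873 -0.0144 -0.0231]
jr [ 0.0873  0.0164 -0.0231]
(array([ 0.0004, -0.0005,  0.0248]), array([-0.001 ,  0.0007, -0.1181])) (array([ 0.0004, -0.0005,  0.0248]), array([-0.1839, -0.3636, -0.1184]))
```

>>> {"name": "pendant", "arguments": {"offsets": [0,0,0,0,0,-0.0333,0.01,0,0,0,0,0,-0.075,0.01,0,0,0,0,0,-0.1333,0.01,0,0,0,0,0,-0.2,0.01,0,0,0,0,0,-0.2,0.01]}}

```text
t: 4.2
position: [0.5646, -0.1768, 0.1319]
tcp_rot: [3.137, -0.118, 0.015]
wrist_force: [0.3, 0.7, -0.6]
gripper_width: 0.029
grasp_force: 30.0
```

Scaled: -0.364 m / 0.6 = -0.6067, -0.184 m / 0.6 = -0.3067, 0.025 rad / 3.1416 = 0.008.

>>> {"name": "pendant", "arguments": {"offsets": [0,0,0.008,-0.0667,-0.0167,0,0.01,0,0,0.008,-0.1417,-0.0333,0,0.01,0,0,0.008,-0.2083,-0.0667,0,0.01,0,0,0.008,-0.2583,-0.125,0,0.01,0,0,0.008,-0.2917,-0.1917,0,0.01,0,0,0.008,-0.3067,-0.2667,0,0.01,0,0,0.008,-0.3067,-0.3417,0,0.01,0,0,0.008,-0.3067,-0.4167,0,0.01,0,0,0.008,-0.3067,-0.4917,0,0.01,0,0,0.008,-0.3067,-0.5583,0,0.01,0,0,0.008,-0.3067,-0.6067,0,0.01,0,0,0.008,-0.3067,-0.6067,0,0.01]}}

```text
t: 5.4
position: [0.4037, 0.2053, 0.1261]
tcp_rot: [-3.135, 0.146, 0.002]
wrist_force: [0.5, -0.3, -1.8]
gripper_width: 0.0293
grasp_force: 30.0
```

>>> {"name": "pendant", "arguments": {"offsets": [0,0,0,0,0,0,0.01,0,0,0,0,0,0,0.01]}}

```text
t: 5.6
position: [0.4044, 0.1991, 0.1257]
tcp_rot: [3.136, -0.16, -0.002]
wrist_force: [0.1, 0.4, 1.0]
gripper_width: 0.029
grasp_force: 30.0
```

Run:
```python
from h import *
c=wristcam(); cv2.imwrite("pics/w3.png",c["color"][:,:,::-1])
for z in(.174,.105): print(proj(c,np.array([.5265,.1955,z])))
print(proj(c,np.array([.665,.181,.174])))
```

```text
[281.71106668 -44.9384638 ]
[295.63380428  24.05861837]
[  259.9637198  -1097.30359765]
```

View pics/w3.png

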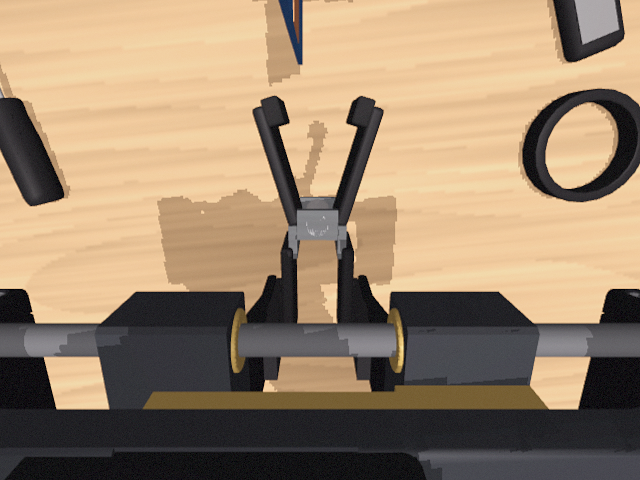

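The clamp is still wide open. The board's bare edge comes in at the top, with its lower corner at about (300,64) and copper visible near (296,20). I'll measure the edge in this view and refine the board yaw from the side and scene views.

Run:
```python
from h import *
c=wristcam(); im=c["color"].astype(int)
for v in(5,15,24,35,45,55,60,63,66):
    print(v,[(u,tuple(im[v,u])) for u in range(278,308) if im[v,u,0]<150 or im[v,u,0]-im[v,u,2]>110][:26:2])
for z in(.174,.15,.105,.06,.024): print(z,proj(c,np.array([.5265,.1955,z])))
print(ground(c,(300.5,64),.024))
S,D=arm.read_camera("scene"),arm.read_camera("side")
d=D["color"].astype(int); m=((d[...,2]>d[...,0]+25)&(d[...,2]>60)).astype(np.uint8); m[:170]=0;m[250:]=0;m[:,:240]=0;m[:,320:]=0
for v in(186,190,195,200,205,210,215,220,225,230): print(v,np.flatnonzero(m[v])[[0,-1]])
for u in(255,265,275,285,295,303): print("col",u,np.flatnonzero(m[:,u])[[0,-1]])
```

```text
5 [(279, (np.int64(97), np.int64(83), np.int64(87))), (281, (np.int64(28), np.int64(48), np.int64(81))), (283, (np.int64(25), np.int64(49), np.int64(82))), (285, (np.int64(28), np.int64(48), np.int64(81))), (287, (np.int64(33), np.int64(52), np.int64(84))), (289, (np.int64(28), np.int64(54), np.int64(89))), (291, (np.int64(16), np.int64(48), np.int64(86))), (295, (np.int64(116), np.int64(72), np.int64(49))), (297, (np.int64(123), np.int64(72), np.int64(45))), (299, (np.int64(30), np.int64(54), np.int64(88))), (301, (np.int64(11), np.int64(39), np.int64(82)))]
15 [(282, (np.int64(118), np.int64(98), np.int64(93))), (284, (np.int64(24), np.int64(47), np.int64(81))), (286, (np.int64(36), np.int64(52), np.int64(85))), (288, (np.int64(31), np.int64(52), np.int64(83))), (290, (np.int64(28), np.int64(54), np.int64(86))), (294, (np.int64(142), np.int64(92), np.int64(62))), (296, (np.int64(118), np.int64(69), np.int64(48))), (298, (np.int64(72), np.int64(57), np.int64(68))), (300, (np.int64(28), np.int64(51), np.int64(86)))]
24 [(285, (np.int64(91), np.int64(79), np.int64(87))), (287, (np.int
[... 1355 characters left out ...]
28), np.int64(49), np.int64(82))), (300, (np.int64(26), np.int64(47), np.int64(81)))]
63 [(297, (np.int64(116), np.int64(95), np.int64(90))), (299, (np.int64(19), np.int64(43), np.int64(77))), (301, (np.int64(14), np.int64(38), np.int64(75)))]
66 []
0.174 [281.02984861 -43.65012106]
0.15 [287.72643039 -11.34069653]
0.105 [295.21350974  24.78269193]
0.06 [299.57974506  45.84874551]
0.024 [301.94960841  57.28277611]
[0.52258595 0.19690829 0.024     ]
186 [247 305]
190 [247 305]
195 [248 302]
200 [249 302]
205 [259 302]
210 [260 302]
215 [260 302]
220 [259 302]
225 [251 304]
230 [252 305]
col 255 [185 240]
col 265 [184 239]
col 275 [183 231]
col 285 [182 230]
col 295 [182 229]
col 303 [181 228]
```

Run:
```python
from h import *
c=wristcam()
a,b=ground(c,(302.3,3),.024),ground(c,(302.3,63),.024); d=a-b
print(a,b,"yaw",np.arctan2(d[1],d[0]))
for v,uu in((24,289),(15,286.5),(35,292)):print(ground(c,(uu,v),.105))
S,D=arm.read_camera("scene"),arm.read_camera("side")
for l,r,z in(((247,185),(305,181),.174),):
    a,b=ground(D,l,z),ground(D,r,z);d=b-a;print(a,b,np.arctan2(d[1],d[0]))
a,b=ground(D,(252,240.5),.024),ground(D,(265,239.5),.024);d=b-a;print(a,b,np.arctan2(d[1],d[0]))
e=np.array([.525,.199,.105]);y=-.1; u=np.array([np.cos(y),np.sin(y),0])
t=e-.07*u; t[2]=.1; print(t,row(t,y))
```

```text
[0.55807423 0.19225284 0.024     ] [0.5235191  0.19617239 0.024     ] yaw -0.11294617116037456
[0.52751869 0.1987173  0.105     ]
[0.53116    0.19938349 0.105     ]
[0.52300847 0.19791655 0.105     ]
[0.52680138 0.19853792 0.174     ] [0.65722917 0.17426853 0.174     ] -0.18397125980570936
[0.52813923 0.20399566 0.024     ] [0.55921552 0.19761772 0.024     ] -0.2024240001709101
[0.45534971 0.20598834 0.1       ] (array([ 0.0003, -0.0003, -0.0012]), array([ 0.0496, -0.011 ,  0.0266]))
```

Scaled: 0.026 m / 0.6 = 0.0433, 0.02 m / 0.6 = 0.0333, -0.01 rad / 3.1416 = -0.0032.

>>> {"name": "pendant", "arguments": {"offsets": [0,0,-0.0032,0,-0.01,0.0217,0.01,0,0,-0.0032,0,-0.02,0.0433,0.01,0,0,-0.0032,0,-0.02,0.0433,0.01,0,0,-0.0032,0.0167,-0.02,0.0433,0.01,0,0,-0.0032,0.0333,-0.02,0.0433,0.01,0,0,-0.0032,0.0333,-0.02,0.0433,0.01,0,0,-0.0032,0.0333,-0.02,0.0433,0.01]}}

```text
t: 6.65
position: [0.4264, 0.2104, 0.1008]
tcp_rot: [-3.138, 0.143, 0.0]
wrist_force: [0.8, 0.2, 0.5]
gripper_width: 0.0287
grasp_force: 30.0
```

Run:
```python
from h import *
c=wristcam(); cv2.imwrite("pics/w4.png",cv2.resize(c["color"][0:240,160:480,::-1],(800,600),interpolation=cv2.INTER_CUBIC))
o=arm.get_obs();R0=Ro.from_rotvec(o["tcp_rot"]);print(R0.inv().apply(np.array([.525,.1985,.105])-o["position"]))
```

```text
[ 0.09967312  0.00290015 -0.00434424]
```

View pics/w4.png

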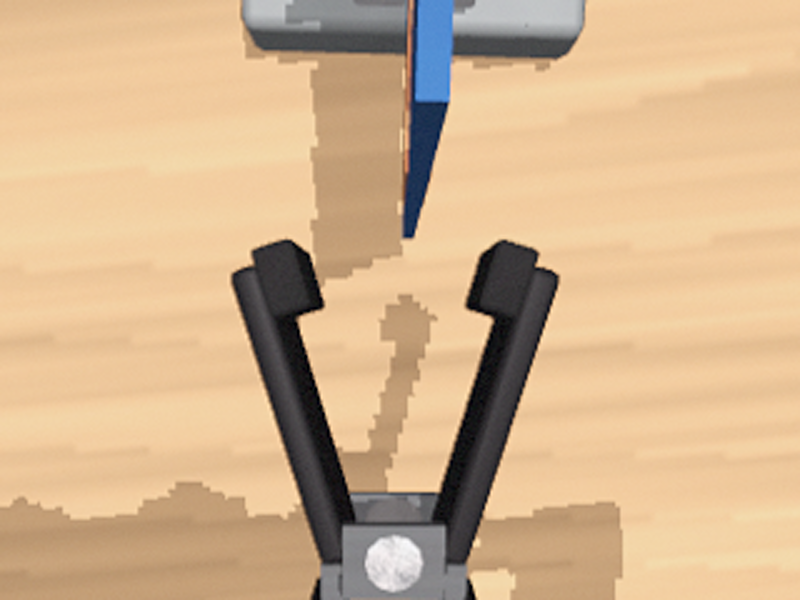

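The view shows the board edge entering between the jaws: top corner at (432,100), bottom corner (408,237). The jaw mid-line is at about u=395, and the board is parallel to the clamp. At patch height the edge lies about 3 mm to tool +y, so I'll shift 3 mm that way and advance 30 mm.

Scaled: 0.03 m / 0.6 = 0.05, 0.003 m / 0.6 = 0.005.

>>> {"name": "pendant", "arguments": {"offsets": [0,0,0,0,0.005,0,0.01,0,0,0,0.0083,0.005,0,0.01,0,0,0,0.0167,0.005,0,0.01,0,0,0,0.025,0.005,0,0.01,0,0,0,0.0333,0.005,0,0.01,0,0,0,0.0417,0.005,0,0.01,0,0,0,0.05,0.005,0,0.01,0,0,0,0.05,0.005,0,0.01,0,0,0,0.05,0.005,0,0.01,0,0,0,0.05,0.005,0,0.01]}}

```text
t: 7.7
position: [0.4552, 0.2049, 0.1004]
tcp_rot: [3.138, -0.141, -0.001]
wrist_force: [1.1, 0.5, -0.8]
gripper_width: 0.029
grasp_force: 30.0
```

Run:
```python
from h import *
c=wristcam(); w=cv2.resize(c["color"][0:240,160:480,::-1],(400,300))
d=arm.read_camera("side")["color"][150:270,210:370,::-1]; s=arm.read_camera("scene")["color"][150:300,320:520,::-1]
f=lambda i:cv2.resize(i,(400,300),interpolation=cv2.INTER_CUBIC)
cv2.imwrite("pics/w5.png",np.vstack([cv2.resize(c["color"][0:240,160:480,::-1],(800,300)),np.hstack([f(d),f(s)])]))
o=arm.get_obs();R0=Ro.from_rotvec(o["tcp_rot"]);print(R0.inv().apply(np.array([.525,.1985,.105])-o["position"]))
```

```text
[ 7.00131278e-02  1.03840947e-05 -4.46497980e-03]
```

View pics/w5.png

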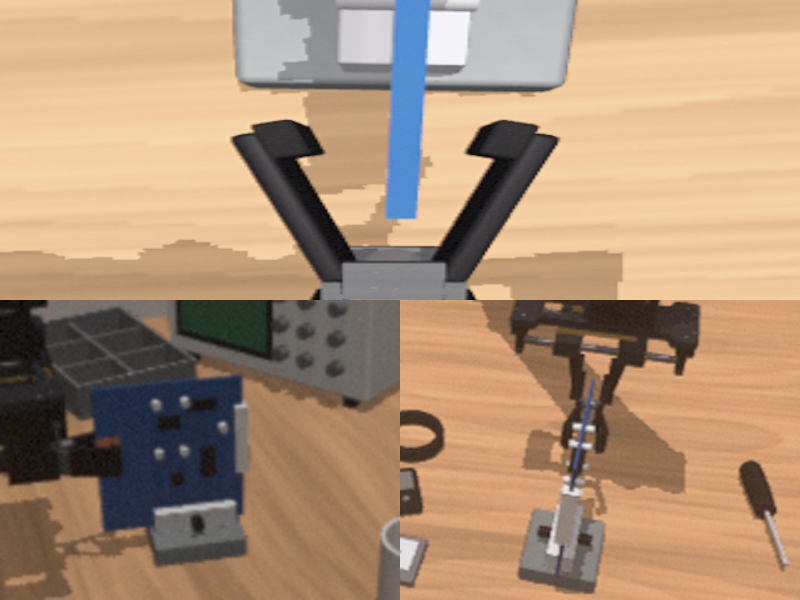

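The board edge stands near mid-gap (u≈401 against jaw middle 395, about 1 mm off). The jaws straddle the copper patch with clear gaps, and the clamp is level. I'll let it settle, then hand in.

Scaled: 0.001 m / 0.6 = 0.0017.

>>> {"name": "pendant", "arguments": {"offsets": [0,0,0,0,0.0017,0,0.01,0,0,0,0,0.0017,0,0.01,0,0,0,0,0.0017,0,0.01,0,0,0,0,0.0017,0,0.01,0,0,0,0,0.0017,0,0.01]}}

```text
t: 8.35
position: [0.4553, 0.2038, 0.1005]
tcp_rot: [3.138, -0.142, -0.0]
wrist_force: [-0.2, -0.0, -0.5]
gripper_width: 0.0287
grasp_force: 30.0
```

```bash
python3 -c "
from workcell import arm
o=arm.get_obs(); print(abs(o['dq']).max()); print(arm.hand_in())"
```

```text
0.001438344142045981
the job is handed in; nothing more can be done
None
```

I handed the job in at about 8.4 s with the clamp level and squeezed fully open around the board's bare edge at the copper patch. By my measurements the edge sits about 18 mm inside the jaw tips and within about 1–2 mm of mid-gap, with no contact visible; the hand-in gave no verdict.

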